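# Clamp the loupe in the viewing stand with its cam lever

## Task

Mount the folding loupe in the viewing stand: lay it flat on the raised bed, case under the clamp foot and pushed back near the stop, lens ring sticking out to the front over the base, and let go. Then turn the adjusting nut on the sloping face clockwise until its pointer lines up with the white mark, so that the clamp force will be right, and only then flip the cam lever all the way over to its stop on the nut's side so that the foot holds the loupe. Leave the lever over, the pointer on the mark, and the pen, the brass weight and the petri dish where they are.

Things in the scene. Friction and masses are not known exactly. Their poses are not given: they have to be found in the camera images.
- stand: Grey steel viewing stand, fixed, its front turned to the right (about world -y). Frame S: origin on the desk below the middle of the bed's width, z up, front -x, left +y (mm below). Base plate 8 thick, x -75..55, y -35..100. Column x 29..51, y +-22, up to z 95. Head over the bed's back: x -2..51, y +-15, z 77..95; gland under it to z 74. Nut block at the left, sloping face rising to the rear.
- bed (a point): Middle of the bed's top, frame S (0, 0, 45) mm. Bed: narrow front x -36..6, y +-11; wide back x 4..30, y +-26. Side ribs 5 mm high at x 5..19, inner faces y +-19.5; back stop 14 mm high, face at x 22. Loupe is rightly laid with its origin at S x -26 (-31 to -20), y 0 (+-5), z 45 and its +y axis along S -x (yaw = stand's + pi/2) within 0.12 rad.
- loupe: Folding loupe, opened, lying flat: black box case 30 x 50 x 14 mm (own x -15..15, y -46..4, z 0..14) and lens ring 41 mm wide, 13 mm high (y 5..46). Origin on its underside. 35 to 65 g. Grasp the case across its 30 mm width, best near the ring (y about -6), with the tool leaning back towards the ring, as the clamp head overhangs the case's far end.
- nut_grip (a point): On the nut's axis, 20 mm out from the sloping face; frame S (-29, 70, 68) mm. The axis leans 0.45 rad (26 deg) to the front: outward (-0.435, 0, 0.900), uphill (0.900, 0, 0.435) in S; tilt the tool along it. Wing (finger bar) 30 mm long, 11 wide, from 6 to 26 mm out, on a disc of radius 16. Its pointed end, with a white line on top, is the pointer.
- nut (a joint): Nut angle, rad, 0..2.6, grows clockwise seen looking onto the sloping face. At 1.5 the pointer points straight uphill (to the rear) at the raised white mark: the right setting (1.25 to 1.75 counts). Starts at 0.15 to 0.75 (too loose). Friction 0.12 N m, stays where left. 1 rad moves the clamp foot 1.5 mm.
- lever (a joint): Cam lever angle, rad; swings in the S y-z plane at x 11 mm. 0 leans 0.70 rad (40 deg) from vertical to the right (-y); upright at 0.70; closed stop at 2.1, leaning 80 deg to the left (+y, the nut's side). Starts at 0 to 0.35; closed above 2.0. Stays where left (friction 0.25 N m); closing on the loupe adds up to about 0.15 N m.
- lever_pivot (a point): Lever's hinge point: frame S (11, 0, 106) mm at nut 0, 1.5 mm lower per rad of the nut (104 at the mark); the axis runs along S x. Ears either side reach 10 mm above it.
- lever_tip (a point): End of the lever, 70 mm from the pivot. Arm 10.5 mm wide (along S x), 9 mm thick; grip on its last 32 mm 18 mm wide, 12 mm thick.
- foot: Round clamp foot, 16 mm diameter, on a vertical plunger at S x 11, y 0; origin at the centre of its lower face, 22 to 24 mm above the bed while the lever is open, springs 12 N/mm. Pressing on the loupe with 20 to 38 N is right (nut at the mark and lever closed gives about 30 N).
- petri_dish: Bystander: clear dish 60 mm across, 13 mm high, right of the stand.
- weight_100g: Bystander: brass knobbed weight 23 mm across, 37 mm high, behind and left of the stand.
- marker_pen: Bystander: pen 135 mm long, 17 mm thick, near the light box on the right.
- lens (a point): Middle of the loupe's lens ring: own (0, 26, 6) mm in the loupe's frame. In the stand it must be to the front of the bed (S x about -52 mm).

How it is judged:
On the way, in this order (a step that is already met when the one before it is completed fails the run):
1. the loupe lies on the bed under the open clamp, lens to the front, let go (x of loupe in the frame of stand between -0.031 and -0.02 m and y of loupe in the frame of stand between -0.005 and 0.005 m and z of loupe in the frame of stand between 0.042 and 0.048 m and angle between loupe's own z axis and vertical below 0.08 rad and angle between the y axis of loupe and the x axis of stand, either way round below 0.12 rad and contact force between the fingers and loupe below 0.1 N and value of joint lever below 0.7 rad and x of lens in the frame of stand below -0.03 m), for 0.2 s.
2. the nut's pointer is on the mark while the lever is still open (value of joint nut between 1.25 and 1.75 rad and value of joint lever below 0.7 rad), for 0.2 s.
3. the lever is over at its stop (value of joint lever above 2 rad), for 0.2 s.
At the end, for the whole second after the job is handed in: Loupe lying flat on the bed, origin 20 to 31 mm in front of the stand's origin and within 5 mm of its middle line, square to the stand within 0.12 rad, lens to the front; nut at 1.25 to 1.75 rad; lever past 2.0 rad; the foot pressing the loupe with 20 to 38 N; all at rest (x of loupe in the frame of stand between -0.031 and -0.02 m and y of loupe in the frame of stand between -0.005 and 0.005 m and z of loupe in the frame of stand between 0.042 and 0.048 m and angle between loupe's own z axis and vertical below 0.08 rad and angle between the y axis of loupe and the x axis of stand, either way round below 0.12 rad and value of joint nut between 1.25 and 1.75 rad and value of joint lever above 2 rad and contact force between foot and loupe between 20 and 38 N and linear speed of loupe below 0.01 m/s and x of lens in the frame of stand below -0.03 m); the robot touches nothing.
It fails at once if the loupe is crushed (foot force over 60 N) (contact force between foot and loupe above 60 N).
It fails at once if the petri dish is shifted by 25 mm (distance of petri_dish from where it was at the start of the episode above 0.025 m).
It fails at once if the brass weight is shifted by 25 mm (distance of weight_100g from where it was at the start of the episode above 0.025 m).
It fails at once if the pen is shifted by 25 mm (distance of marker_pen from where it was at the start of the episode above 0.025 m).
It also fails if it takes over 70 s, if anything falls off the work surface, if the arm or the gripper's body presses on something with over 40 N, if the wrist force passes 120 N, or if a joint passes its speed limit or range.

## Robot

A 6-joint arm with a two-finger parallel gripper is mounted at the origin on a cart in front of the work surface, level with it; the furniture and walls round the work are solid. World frame = base frame: x ahead of the robot, y to its left, z up, the work surface at z = 0. Lengths are in m, angles in rad, forces in N, time in s.
With the tool pointing down it reaches from about 0.275 to 0.725 m from the base axis. Payload 5.6 kg.
Tool frame: the origin (TCP) lies between the finger pads; the fingertips stand ahead of it and the grasp point (between the pads) lies 11 mm behind it (tip_reach is the z of the fingertips in the tool frame, in m); z points along the fingers, y is the line along which they close (so a half turn about z gives the same grasp; the last joint's range is limited). The gripper opens to 85 mm and grips with 20 to 120 N. Pads are 22 mm wide; open, the fingers measure 114 mm over their backs; the gripper's body (76 mm by 85 mm) begins 54 mm behind the grasp point. The pads swing forward as they close: fully open they stand 13 mm farther back than shut.
Start: joints at [-0.922, 0.255, 0.108, 0, -1.424, -0.285], TCP at [0.196, -0.514, 0.239] pointing down, gripper open.
Joint ranges: [-2.95, 2.95], [-1.21, 1.97], [-1.09, 1.5], [-2.87, 1.71], [-2.94, -0.07], [-3.05, 3.05]. Speed limits (rad/s): [2.57, 2.57, 3.14, 3.14, 3.14, 3.14].

## Interface

Orientations are given as a 3x3 rotation matrix whose columns are the frame's x, y, z axes.
In Python, from bench import observe, snapshot, camera_info, sign_off, tip_reach gives the robot as it stands.
- The arm moves only by the tool drive_tool, never from a script. Its argument "motion" is a list of rows, each an object with "dp": the shift along the world's x, y, z in mm, a list of three; "delta_rot": the turn, a rotation vector about the world's x, y, z in rad, a list of three; "fingers": the opening, from 0 (shut) to 1 (fully open). In form: [{"dp": [tx, ty, tz], "delta_rot": [ax, ay, az], "fingers": fingers}, ...]. A call has 1 to 20 rows; each row shifts and turns the commanded pose from where the row before left it; what a row does not reach is not made up. A row lasts 1/12 s, in which the tool goes at most 41.7 mm and 7.16 degrees, less where a joint would pass 70% of its speed; a pose out of reach is approached as far as the arm can. A call is refused whole if a number of a shift passes 41.7 or a number of a turn 0.125, either way. A call with a gripper value outside its range is refused whole. The fingers move at their own pace and stop on an object; "newtons" is the grip in N (left out, the last holds). Time passes only in rows, so rows that do not move let the fingers close. It gives the time, the measured TCP pose, the force, the opening and the grip force at its end, in the units of the state.
- observe(): the state, without advancing time (a new reading comes with each control period).
- snapshot(name): name is "side" or "top" or "wrist"; returns the picture (400x640x3 uint8, red, green, blue); there is no depth.
- camera_info(name): a dict with "intrinsics" (3x3 intrinsics, pixels), "distortion" ([k1, k2, p1, p2, k3] as OpenCV has them; the pictures are not rectified), "R" (3x3) and "t" (3): a world point X has camera coordinates R X + t; the wrist camera has in their place "mount" (4x4, takes a point from camera to tool coordinates, whose origin is the TCP and whose axes are the flange's). Camera axes: x right, y down, z forward; pixel columns grow to the right and rows downward; lengths in m; the calibration is good to about 2 mm. A picture is of the moment at which its call begins: read the wrist's pose just before it. camera_info takes no time and is no camera call.
- sign_off(): hands the job in; it is judged then, once.
The state is a dict: "t": time; "joints": joint angles; "qd": joint speeds; "effort": joint torques, N m; "tcp_pos": TCP position; "tcp_rot": TCP orientation; "wrist_force": force on the tool from outside, world axes, zero at the start; "torque": the same for the moment, N m; "gripper_width": opening from 0.0 (shut) to 1.0 (fully open); "grip_force": force on a finger pad.
Only numpy, scipy, OpenCV 4.12 (cv2) and the standard library are available. Lean on these libraries where they do the work, as an engineer would, in place of code of your own. Each camera call takes 0.05 s, during which the arm holds its last target. There are 200 camera calls.

## Working session

There is one attempt and no reset: what is moved stays moved. The work goes in short steps, Python scripts to look and compute and a tool call to move; the robot and the scene stay as the last step left them, time stands still between calls to the robot, and variables do not carry over. Pictures are saved under pics/ and viewed, at most 10 in all, crops included, and the job is handed in when it is done.

Besides the shell and the picture viewer there is one more tool, called after "Emit:" as name(argument=value, ...), one argument or row to a line, values as JSON. drive_tool: Moves the arm, as the interface text tells. Its arguments: {"type":"object","properties":{"motion":{"type":"array","items":{"type":"object","properties":{"dp":{"type":"array","items":{"type":"number"}},"delta_rot":{"type":"array","items":{"type":"number"}},"fingers":{"type":"number"}}}},"newtons":{"type":"number"}},"required":["motion"]}

```bash
mkdir -p pics; ls; python3 - <<'E'
from bench import *
import cv2,numpy as np
s=observe();print(s['t'],s['tcp_pos'],s['tcp_rot'],tip_reach if not callable(tip_reach) else tip_reach())
for n in("top","side"):
    im=snapshot(n);cv2.imwrite(f"pics/{n}0.png",im[:,:,::-1]);
for n in("top","side","wrist"):
    c=camera_info(n);print(n,{k:np.round(v,4).tolist() for k,v in c.items()})
E
```

```text
pics
0.0 [ 0.19557693 -0.51353652  0.23838587] [[-9.34586205e-01 -3.55735941e-01 -7.52492636e-04]
 [-3.55736730e-01  9.34584523e-01  1.77446186e-03]
 [ 7.20281110e-05  1.92607685e-03 -9.99998143e-01]] 0.008
top {'intrinsics': [[519.6641, 0.0, 324.8851], [0.0, 519.6641, 200.5859], [0.0, 0.0, 1.0]], 'distortion': [-0.1353, 0.0, 0.0, 0.0, 0.0], 'R': [[-0.0281, -0.9996, 0.0035], [-0.9895, 0.0274, -0.142], [0.1418, -0.0074, -0.9899]], 't': [-0.0967, 0.5503, 1.4527]}
side {'intrinsics': [[365.2733, 0.0, 319.2599], [0.0, 365.2733, 205.5571], [0.0, 0.0, 1.0]], 'distortion': [-0.0228, 0.0, 0.0, 0.0, 0.0], 'R': [[-0.9984, -0.0564, -0.0011], [-0.0249, 0.4579, -0.8886], [0.0506, -0.8872, -0.4586]], 't': [0.5239, 0.1505, 0.9181]}
wrist {'intrinsics': [[322.0783, 0.0, 322.4232], [0.0, 322.0783, 200.7336], [0.0, 0.0, 1.0]], 'distortion': [-0.0546, 0.0, 0.0, 0.0, 0.0], 'mount': [[-0.0005, -0.9486, -0.3165, 0.0801], [1.0, -0.0006, 0.0002, 0.0003], [-0.0004, -0.3165, 0.9486, -0.1352], [0.0, 0.0, 0.0, 1.0]]}
```

View pics/top0.png

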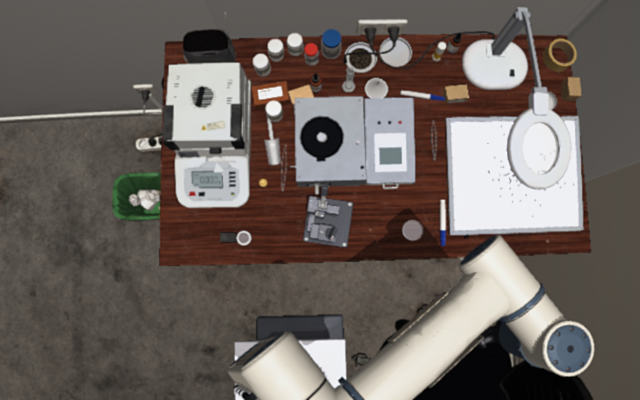

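View pics/side0.png

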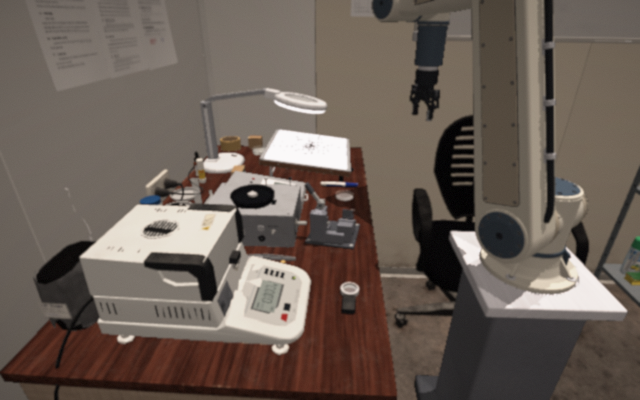

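The top view shows the stand at about (328,220), with its front to the right. The loupe is at (228–250,238) with its ring to the right, the weight at (263,183), the dish at (412,230) and the pen at (443,222). The side view shows the loupe at (349,297) and the stand at (330,225).

```bash
cat > h.py <<'E'
from bench import *
import cv2,numpy as np
from scipy.spatial.transform import Rotation as Ro
def cam(n,s=None):
    c=camera_info(n);K=np.array(c['intrinsics']);D=np.array(c['distortion'])
    if n=='wrist':
        s=s or observe();T=np.eye(4);T[:3,:3]=s['tcp_rot'];T[:3,3]=s['tcp_pos']
        M=np.linalg.inv(T@np.array(c['mount']));return K,D,M[:3,:3],M[:3,3]
    return K,D,np.array(c['R']),np.array(c['t'])
def pix(C,px,z):
    K,D,R,t=C;p=cv2.undistortPoints(np.array([[px]],float),K,D)[0,0]
    o=-R.T@t;d=R.T@np.array([p[0],p[1],1]);return o+d*(z-o[2])/d[2]
def proj(C,X):
    K,D,R,t=C;return cv2.projectPoints(np.array(X,float).reshape(-1,1,3),cv2.Rodrigues(R)[0],t,K,D)[0].reshape(-1,2)
E
python3 - <<'E'
from h import *
C=cam('top')
for n,p,z in [('case',(228,238),.014),('ring',(244,238),.01),('stand',(328,220),.03),('weight',(263,183),.03),('dish',(412,230),.013),('pen',(443,222),.01)]:
    print(n,pix(C,p,z).round(3))
im=cv2.imread('pics/top0.png')[180:260,205:365]
cv2.imwrite('pics/top0c.png',cv2.resize(im,None,fx=5,fy=5,interpolation=cv2.INTER_CUBIC))
E
```

```text
case [0.449 0.172 0.014]
ring [0.448 0.126 0.01 ]
stand [ 0.492 -0.119  0.03 ]
weight [0.605 0.066 0.03 ]
dish [ 0.458 -0.363  0.013]
pen [ 0.479 -0.457  0.01 ]
```

View pics/top0c.png

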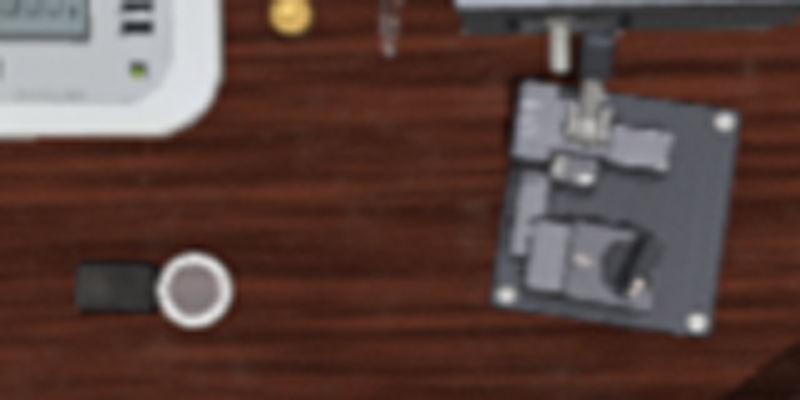

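Emit:
drive_tool(
  motion=[
    {"dp":[22,31,2],"delta_rot":[0,0,0.1],"fingers":0.6},
    {"dp":[22,31,2],"delta_rot":[0,0,0.1],"fingers":0.6},
    {"dp":[22,31,2],"delta_rot":[0,0,0.1],"fingers":0.6},
    {"dp":[22,31,2],"delta_rot":[0,0,0.1],"fingers":0.6},
    {"dp":[22,31,2],"delta_rot":[0,0,0.1],"fingers":0.6},
    {"dp":[22,31,2],"delta_rot":[0,0,0.1],"fingers":0.6},
    {"dp":[22,31,2],"delta_rot":[0,0,0.1],"fingers":0.6},
    {"dp":[22,31,2],"delta_rot":[0,0,0.1],"fingers":0.6},
    {"dp":[22,31,2],"delta_rot":[0,0,0.1],"fingers":0.6},
    {"dp":[22,31,2],"delta_rot":[0,0,0.1],"fingers":0.6},
    {"dp":[22,31,2],"delta_rot":[0,0,0.1],"fingers":0.6},
    {"dp":[22,31,2],"delta_rot":[0,0,0.1],"fingers":0.6},
    {"dp":[0,0,0]},
    {"dp":[0,0,0]},
    {"dp":[0,0,0]},
  ],
)

```text
validation failed for argument at $.mo...
```

```bash
python3 - <<'E'
from h import *
s=observe();im=snapshot('wrist');cv2.imwrite('pics/w1.png',im[:,:,::-1])
np.savez('w1.npz',pos=s['tcp_pos'],rot=s['tcp_rot'])
print(s['t'],s['tcp_pos'],s['tcp_rot'],s['joints'])
cv2.imwrite('pics/w1b.png',cv2.resize(im[:,:,::-1],(800,500),interpolation=cv2.INTER_CUBIC))
E
```

```text
0.1 [ 0.19563402 -0.51359003  0.23849941] [[-9.34546605e-01 -3.55840168e-01 -6.46519612e-04]
 [-3.55840750e-01  9.34545378e-01  1.51598322e-03]
 [ 6.47541910e-05  1.64681499e-03 -9.99998642e-01]] [-9.22348129e-01  2.55674796e-01  1.07143193e-01 -4.04648394e-04
 -1.42386347e+00 -2.84575141e-01]
```

View pics/w1b.png

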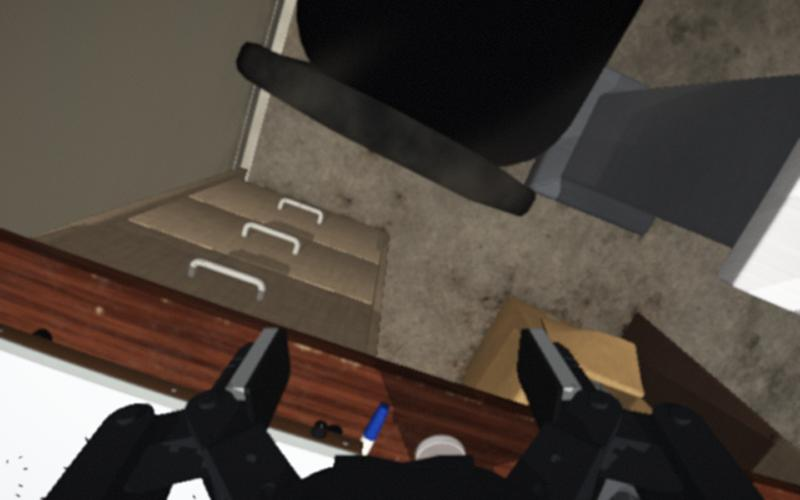

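The wrist picture shows only the start view, because the move was refused: every row needs all three fields.

Emit:
drive_tool(
  motion=[
    {"dp":[22,34,2],"delta_rot":[0,0,0.1],"fingers":0.9},
    {"dp":[22,34,2],"delta_rot":[0,0,0.1],"fingers":0.9},
    {"dp":[22,34,2],"delta_rot":[0,0,0.1],"fingers":0.9},
    {"dp":[22,34,2],"delta_rot":[0,0,0.1],"fingers":0.9},
    {"dp":[22,34,2],"delta_rot":[0,0,0.1],"fingers":0.9},
    {"dp":[22,34,2],"delta_rot":[0,0,0.1],"fingers":0.9},
    {"dp":[22,34,2],"delta_rot":[0,0,0.1],"fingers":0.9},
    {"dp":[22,34,2],"delta_rot":[0,0,0.1],"fingers":0.9},
    {"dp":[22,34,2],"delta_rot":[0,0,0.1],"fingers":0.9},
    {"dp":[22,34,2],"delta_rot":[0,0,0.1],"fingers":0.9},
    {"dp":[22,34,2],"delta_rot":[0,0,0.1],"fingers":0.9},
    {"dp":[22,34,2],"delta_rot":[0,0,0.1],"fingers":0.9},
    {"dp":[0,0,0],"delta_rot":[0,0,0],"fingers":0.9},
    {"dp":[0,0,0],"delta_rot":[0,0,0],"fingers":0.9},
    {"dp":[0,0,0],"delta_rot":[0,0,0],"fingers":0.9},
  ],
  newtons=40,
)

```text
t: 1.4
tcp_pos: [0.4595, -0.1059, 0.263]
tcp_rot: [[-0.007, -1.0, -0.001], [-1.0, 0.007, -0.0], [0.0, 0.001, -1.0]]
wrist_force: [0.1, 0.1, -0.5]
gripper_width: 0.9
grip_force: 0.0
```

```bash
python3 - <<'E'
from h import *
s=observe();im=snapshot('wrist');cv2.imwrite('pics/w1.png',im[:,:,::-1])
np.savez('w1.npz',pos=s['tcp_pos'],rot=s['tcp_rot'])
print(s['t'],s['tcp_pos'],s['tcp_rot'],s['joints'])
cv2.imwrite('pics/w1b.png',cv2.resize(im[:,:,::-1],(800,500),interpolation=cv2.INTER_CUBIC))
E
```

```text
1.4 [ 0.45947279 -0.10592505  0.26298648] [[-6.89563212e-03 -9.99975804e-01 -9.16999788e-04]
 [-9.99976211e-01  6.89578196e-03 -1.60344731e-04]
 [ 1.66664282e-04  9.15872295e-04 -9.99999567e-01]] [ 1.07073310e-01  9.25639648e-02 -3.14916357e-02  6.18963473e-05
 -1.44766961e+00 -1.13976704e-01]
```

View pics/w1b.png

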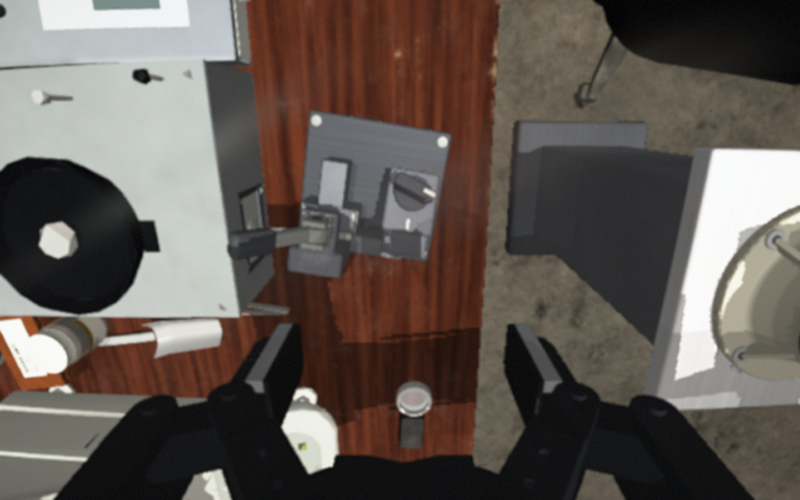

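The wrist view shows the base corners at about (312,110), (450,135) and (430,262) in enlarged pixels. The nut is at (412,187), the lever grip end at (240,243), the loupe ring at (413,400) and the case end at (411,447). I'll crop the stand to refine its pose.

```bash
python3 - <<'E'
from h import *
im=cv2.imread('pics/w1.png')
a=cv2.resize(im[82:227,178:378],None,fx=4,fy=4,interpolation=cv2.INTER_CUBIC)
b=cv2.resize(im[295:370,290:370],None,fx=4,fy=4,interpolation=cv2.INTER_CUBIC)
a[-300:,:320][-300:]=b[:300] if False else a[-300:,:320]
cv2.imwrite('pics/w1c.png',a)
# coarse from viewed points (800-scale -> *0.8)
z=np.load('w1.npz');C=cam('wrist',{'tcp_pos':z['pos'],'tcp_rot':z['rot']})
S=np.array([[-75,-35],[-75,100],[55,100]]);P=[pix(C,np.array(p)*.8,.008)[:2]*1e3 for p in[(312,110),(450,135),(430,262)]]
print(np.round(P,1),[np.linalg.norm(P[i]-P[i+1]) for i in(0,1)])
for p,h in [((413,400),.013),((411,432),.014),((400,417),.014),((424,417),.014),((400,447),.014),((423,447),.014)]: print(p,pix(C,np.array(p)*.8,h).round(4))
E
```

```text
[[ 543.5 -193.9]
 [ 415.7 -170.3]
 [ 432.8  -43.9]] [np.float64(129.9624054071268), np.float64(127.58771211490236)]
(413, 400) [0.4503 0.1248 0.013 ]
(411, 432) [0.4527 0.1711 0.014 ]
(400, 417) [0.4657 0.1484 0.014 ]
(424, 417) [0.4373 0.1487 0.014 ]
(400, 447) [0.4661 0.1943 0.014 ]
(423, 447) [0.438  0.1946 0.014 ]
```

View pics/w1c.png

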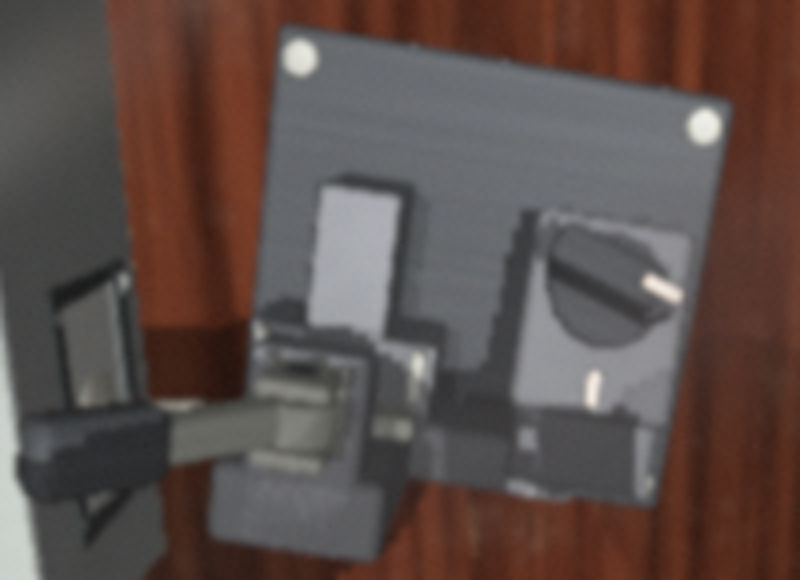

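The crop shows base top corners at (282,27), (732,103) and (657,505), bed front corners at (319,184) and (405,190), and column back-top corners at (208,540) and (375,560). The pointer line runs from (643,278) to (682,297), the mark is at (594,390), and the lever grip is centred near (95,450).

```bash
cat >> h.py <<'E'
def stand():
    st=np.load('stand.npy');c,s=np.cos(st[2]),np.sin(st[2])
    return np.array([[c,-s,0],[s,c,0],[0,0,1]]),np.array([st[0],st[1],0])
E
python3 - <<'E'
from h import *
from scipy.optimize import least_squares
z=np.load('w1.npz');C=cam('wrist',{'tcp_pos':z['pos'],'tcp_rot':z['rot']})
S=np.array([[-75,-35,8],[-75,100,8],[55,100,8],[-36,-11,45],[-36,11,45],[51,-22,95],[51,22,95]])/1e3
uv=np.array([(282,27),(732,103),(657,505),(319,184),(405,190),(208,540),(375,560)],float)
f=lambda uv:(uv+.5)/4-.5+[178,82]
uvf=f(uv)
def W(p,X):
    c,s=np.cos(p[2]),np.sin(p[2]);return X@np.array([[c,-s,0],[s,c,0],[0,0,1]]).T+[p[0],p[1],0]
r=least_squares(lambda p:(proj(C,W(p,S))-uvf).ravel(),[.49,-.12,1.7],x_scale=[.01,.01,.1])
p=r.x;print(p,r.fun.reshape(-1,2).round(2));np.save('stand.npy',p)
ct=cam('top');print('top proj base corners/crop',((proj(ct,W(p,S[:3]))-[205,180])*5).round(0))
# nut & lever
A=np.array([-.435,0,.9]);U=np.array([.9,0,.435]);L=np.array([0,1,0])
cen=np.array([-.029,.070,.068])
for a in np.arange(0,1.6,.15):
    th=1.5-a  # ccw from uphill -> towards left(+y)
    for sgn in(1,):
        d=np.cos(th)*U+sgn*np.sin(th)*L
        q=proj(C,W(p,np.array([cen+.006*A+.007*d,cen+.006*A+.017*d,cen-.014*A])))
        print(round(a,2),((q-[178,82])*4).round(0).tolist())
for l in(0,.1,.2,.3,.35):
    t=l-.7;d=np.array([0,np.sin(t),np.cos(t)])
    q=proj(C,W(p,np.array([[.011,0,.105]+.07*d,[.011,0,.105]+.038*d])));print('lev',l,((q-[178,82])*4).round(0).tolist(),W(p,np.array([[.011,0,.105]+.07*d])).round(3))
E
```

```text
[ 0.52481717 -0.11561704  1.3996417 ] [[-1.23 -1.76]
 [ 1.3  -1.29]
 [-0.06  1.38]
 [ 0.51 -0.62]
 [-0.78  1.16]
 [-0.52 -0.06]
 [ 0.77  1.53]]
top proj base corners/crop [[742. 108.]
 [710. 336.]
 [488. 304.]]
0.0 [[643.0, 267.0], [681.0, 277.0], [608.0, 282.0]]
0.15 [[642.0, 271.0], [678.0, 286.0], [608.0, 282.0]]
0.3 [[640.0, 275.0], [674.0, 295.0], [608.0, 282.0]]
0.45 [[638.0, 278.0], [669.0, 303.0], [608.0, 282.0]]
0.6 [[635.0, 281.0], [662.0, 310.0], [608.0, 282.0]]
0.75 [[632.0, 284.0], [654.0, 316.0], [608.0, 282.0]]
0.9 [[628.0, 286.0], [646.0, 321.0], [608.0, 282.0]]
1.05 [[624.0, 287.0], [636.0, 324.0], [608.0, 282.0]]
1.2 [[620.0, 288.0], [626.0, 326.0], [608.0, 282.0]]
1.35 [[616.0, 288.0], [616.0, 327.0], [608.0, 282.0]]
1.5 [[612.0, 288.0], [606.0, 326.0], [608.0, 282.0]]
lev 0 [[15.0, 451.0], [157.0, 431.0]] [[ 0.571 -0.112  0.159]]
lev 0.1 [[35.0, 462.0], [168.0, 437.0]] [[ 0.566 -0.112  0.163]]
lev 0.2 [[58.0, 472.0], [180.0, 442.0]] [[ 0.56  -0.11   0.166]]
lev 0.3 [[85.0, 482.0], [194.0, 446.0]] [[ 0.554 -0.109  0.169]]
lev 0.35 [[100.0, 487.0], [201.0, 449.0]] [[ 0.55  -0.109  0.171]]
```

Emit:
drive_tool(
  motion=[
    {"dp":[-1,38,-10],"delta_rot":[0.075,0,-0.006],"fingers":0.65},
    {"dp":[-1,38,-10],"delta_rot":[0.075,0,-0.006],"fingers":0.65},
    {"dp":[-1,38,-10],"delta_rot":[0.075,0,-0.006],"fingers":0.65},
    {"dp":[-2,38,-10],"delta_rot":[0.075,0,-0.006],"fingers":0.65},
    {"dp":[-2,38,-10],"delta_rot":[0.075,0,-0.006],"fingers":0.65},
    {"dp":[-1,39,-10],"delta_rot":[0.075,0,-0.006],"fingers":0.65},
    {"dp":[0,0,-31],"delta_rot":[0,0,0],"fingers":0.65},
    {"dp":[0,0,-31],"delta_rot":[0,0,0],"fingers":0.65},
    {"dp":[0,0,-31],"delta_rot":[0,0,0],"fingers":0.65},
    {"dp":[0,0,-31],"delta_rot":[0,0,0],"fingers":0.65},
    {"dp":[0,0,0],"delta_rot":[0,0,0],"fingers":0.65},
    {"dp":[0,0,0],"delta_rot":[0,0,0],"fingers":0.65},
  ],
  newtons=40,
)

```text
t: 2.45
tcp_pos: [0.4511, 0.1217, 0.0788]
tcp_rot: [[-0.045, -0.999, 0.006], [-0.9, 0.043, 0.434], [-0.434, 0.014, -0.901]]
wrist_force: [0.4, 0.2, 0.1]
gripper_width: 0.652
grip_force: 0.0
```

```bash
python3 - <<'E'
from h import *
s=observe();im=snapshot('wrist')[:,:,::-1];cv2.imwrite('pics/w2.png',im)
np.savez('w2.npz',pos=s['tcp_pos'],rot=s['tcp_rot'])
print(s['t'],s['tcp_pos'].round(4),s['tcp_rot'].round(3))
C=cam('wrist',s)
y=np.array([0.4510,0.150]);d=np.array([-.04,-1]);n=np.array([1,-.04])*-1
P=[[*(y+d*a+n*b),h] for a,b,h in[(-.046,.015,.014),(-.046,-.015,.014),(.004,.015,.014),(.004,-.015,.014),(.0255,0,.013)]]
print(proj(C,P).round(0).tolist(), proj(C,[s['tcp_pos']]).round(0))
cv2.imwrite('pics/w2b.png',cv2.resize(im,(800,500),interpolation=cv2.INTER_CUBIC))
E
```

```text
2.45 [0.4511 0.1217 0.0788] [[-0.045 -0.999  0.006]
 [-0.9    0.043  0.434]
 [-0.434  0.014 -0.901]]
[[344.0, 254.0], [305.0, 254.0], [347.0, 209.0], [302.0, 210.0], [325.0, 184.0]] [[325. 271.]]
```

View pics/w2b.png

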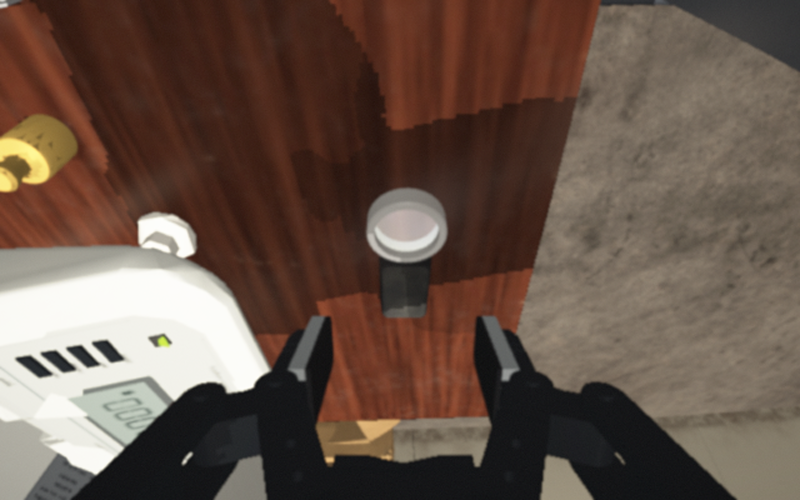

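The loupe lies where predicted: ring at (405,228), case end at row 317, within about 1 mm. I'll descend along the tool axis and grip.

Emit:
drive_tool(
  motion=[
    {"dp":[0,7,-14.5],"delta_rot":[0,0,0],"fingers":0.65},
    {"dp":[0,7,-14.5],"delta_rot":[0,0,0],"fingers":0.65},
    {"dp":[0,7,-14.5],"delta_rot":[0,0,0],"fingers":0.65},
    {"dp":[0,7,-14.5],"delta_rot":[0,0,0],"fingers":0.65},
    {"dp":[0,1.5,-3.5],"delta_rot":[0,0,0],"fingers":0.65},
    {"dp":[0,1.5,-3],"delta_rot":[0,0,0],"fingers":0.65},
    {"dp":[0,0,0],"delta_rot":[0,0,0],"fingers":0.65},
    {"dp":[0,0,0],"delta_rot":[0,0,0],"fingers":0.2},
    {"dp":[0,0,0],"delta_rot":[0,0,0],"fingers":0.2},
    {"dp":[0,0,0],"delta_rot":[0,0,0],"fingers":0.2},
    {"dp":[0,0,0],"delta_rot":[0,0,0],"fingers":0.2},
    {"dp":[0,0,0],"delta_rot":[0,0,0],"fingers":0.2},
    {"dp":[0,0,0],"delta_rot":[0,0,0],"fingers":0.2},
    {"dp":[0,0,0],"delta_rot":[0,0,0],"fingers":0.2},
  ],
  newtons=40,
)

```text
t: 3.67
tcp_pos: [0.4526, 0.1538, 0.0161]
tcp_rot: [[-0.041, -0.999, 0.01], [-0.899, 0.041, 0.435], [-0.435, 0.009, -0.9]]
wrist_force: [-1.6, -1.4, 5.4]
gripper_width: 0.331
grip_force: 39.2
```

Emit:
drive_tool(
  motion=[
    {"dp":[0,0,20],"delta_rot":[0,0,0],"fingers":0.2},
    {"dp":[0,0,30],"delta_rot":[0,0,0],"fingers":0.2},
    {"dp":[0,0,38],"delta_rot":[0,0,0],"fingers":0.2},
    {"dp":[0,0,38],"delta_rot":[0,0,0],"fingers":0.2},
    {"dp":[0,0,38],"delta_rot":[0,0,0],"fingers":0.2},
    {"dp":[0,-15,36],"delta_rot":[0,0,0],"fingers":0.2},
    {"dp":[6,-34,0],"delta_rot":[0,0,-0.0125],"fingers":0.2},
    {"dp":[6,-34,0],"delta_rot":[0,0,-0.0125],"fingers":0.2},
    {"dp":[6,-34,0],"delta_rot":[0,0,-0.0125],"fingers":0.2},
    {"dp":[6,-34,0],"delta_rot":[0,0,-0.0125],"fingers":0.2},
    {"dp":[6,-34,0],"delta_rot":[0,0,-0.0125],"fingers":0.2},
    {"dp":[6,-34,0],"delta_rot":[0,0,-0.0125],"fingers":0.2},
    {"dp":[6,-34,0],"delta_rot":[0,0,-0.0125],"fingers":0.2},
    {"dp":[6,-34,0],"delta_rot":[0,0,-0.0125],"fingers":0.2},
    {"dp":[6,-34,0],"delta_rot":[0,0,-0.0125],"fingers":0.2},
    {"dp":[5,-33,0],"delta_rot":[0,0,-0.0125],"fingers":0.2},
    {"dp":[0,0,-30],"delta_rot":[0,0,0],"fingers":0.2},
    {"dp":[0,0,-30],"delta_rot":[0,0,0],"fingers":0.2},
    {"dp":[0,0,0],"delta_rot":[0,0,0],"fingers":0.2},
    {"dp":[0,0,0],"delta_rot":[0,0,0],"fingers":0.2},
  ],
  newtons=40,
)

```text
t: 5.33
tcp_pos: [0.5097, -0.1999, 0.1542]
tcp_rot: [[-0.155, -0.986, 0.059], [-0.887, 0.166, 0.431], [-0.435, 0.015, -0.9]]
wrist_force: [1.0, 0.4, 0.1]
gripper_width: 0.328
grip_force: 39.9
```

```bash
python3 - <<'E'
from h import *
s=observe();im=snapshot('wrist')[:,:,::-1];cv2.imwrite('pics/w3.png',im)
np.savez('w3.npz',pos=s['tcp_pos'],rot=s['tcp_rot'])
print(s['t'],s['tcp_pos'].round(4),s['tcp_rot'].round(3),s['gripper_width'])
C=cam('wrist',s);R,t=stand()
S=np.array([[-75,-35,8],[-75,100,8],[55,100,8],[-36,-11,45],[-36,11,45],[-2,-15,95],[-2,15,95],[-2,-15,77],[-2,15,77],[11,0,106]])/1e3
# loupe in hand: assumed at grasp
R0=Ro.from_matrix([[-.041,-.999,.01],[-.899,.041,.435],[-.435,.009,-.9]]).as_matrix();p0=np.array([.4526,.1538,.0161])
X=np.array([[-15,-46,14],[15,-46,14],[-15,4,14],[15,4,14],[0,25.5,13],[0,0,0]])/1e3
a=.0456;ey=np.array([-np.sin(a),-np.cos(a),0]);ez=np.array([0,0,1.]);ex=np.cross(ey,ez)
Lw=np.array([.451,.150,0])+X@np.array([ex,ey,ez]);Lt=(Lw-p0)@R0
np.save('lt.npy',Lt);np.save('rl.npy',R0.T@np.array([ex,ey,ez]).T)
Wn=Lt@s['tcp_rot'].T+s['tcp_pos']
print('stand px800',(proj(C,S@R.T+t)*1.25).round(0).tolist());print('loupe px800',(proj(C,Wn)*1.25).round(0).tolist())
print('loupe in S',((Wn-t)@R*1e3).round(1).tolist())
RL=R.T@s['tcp_rot']@np.load('rl.npy');print(RL.round(3))
cv2.imwrite('pics/w3b.png',cv2.resize(im,(800,500),interpolation=cv2.INTER_CUBIC))
E
```

```text
5.3333 [ 0.5097 -0.1999  0.1542] [[-0.155 -0.986  0.059]
 [-0.887  0.166  0.431]
 [-0.435  0.015 -0.9  ]] 0.32752113863734794
stand px800 [[347.0, 159.0], [550.0, 159.0], [513.0, 286.0], [384.0, 240.0], [418.0, 240.0], [378.0, 334.0], [426.0, 333.0], [379.0, 311.0], [424.0, 310.0], [402.0, 359.0]]
loupe px800 [[375.0, 386.0], [441.0, 386.0], [369.0, 322.0], [450.0, 322.0], [411.0, 282.0], [409.0, 299.0]]
loupe in S [[-43.5, -13.0, 152.0], [-43.5, 17.0, 152.2], [-93.5, -13.0, 152.0], [-93.5, 17.0, 152.2], [-115.0, 2.0, 151.1], [-89.5, 2.1, 138.1]]
[[-0.    -1.    -0.   ]
 [ 1.    -0.    -0.006]
 [ 0.006 -0.     1.   ]]
```

View pics/w3b.png

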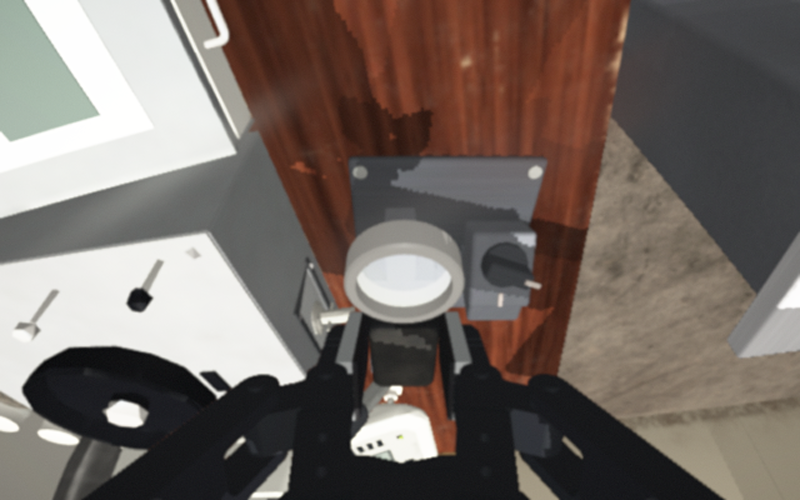

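The picture shows the base front edge at (348–547,158), as predicted. The case spans (371–437) to row 386, so it is self-centred in the fingers, about 2 mm from my estimate, and within about 0.3 mm of the stand's middle line. I'll descend in front of the bed and slide in.

Emit:
drive_tool(
  motion=[
    {"dp":[0,0,-30],"delta_rot":[0,0,0],"fingers":0.2},
    {"dp":[0,0,-30],"delta_rot":[0,0,0],"fingers":0.2},
    {"dp":[0,0,-20],"delta_rot":[0,0,0],"fingers":0.2},
    {"dp":[0,0,-10],"delta_rot":[0,0,0],"fingers":0.2},
    {"dp":[1.7,10,0],"delta_rot":[0,0,0],"fingers":0.2},
    {"dp":[2.6,15,0],"delta_rot":[0,0,0],"fingers":0.2},
    {"dp":[2.6,15,0],"delta_rot":[0,0,0],"fingers":0.2},
    {"dp":[0,0,0],"delta_rot":[0,0,0],"fingers":0.2},
    {"dp":[0,0,0],"delta_rot":[0,0,0],"fingers":0.2},
  ],
)

```text
t: 6.13
tcp_pos: [0.5192, -0.1595, 0.0675]
tcp_rot: [[-0.15, -0.987, 0.065], [-0.888, 0.163, 0.429], [-0.434, 0.006, -0.901]]
wrist_force: [-0.8, -1.1, -0.6]
gripper_width: 0.329
grip_force: 39.9
```

```bash
cat >> h.py <<'E'
def loupe(s):
    R,t=stand();Wn=np.load('lt.npy')@np.array(s['tcp_rot']).T+s['tcp_pos']
    return ((Wn-t)@R*1e3)-[0,1.9,0]
E
python3 - <<'E'
from h import *
s=observe();print(s['t'],s['tcp_pos'].round(4),s['tcp_rot'].round(3).tolist(),s['wrist_force'].round(1));print(loupe(s).round(1).tolist())
E
```

```text
6.1333 [ 0.5192 -0.1595  0.0675] [[-0.15, -0.987, 0.065], [-0.888, 0.163, 0.429], [-0.434, 0.006, -0.901]] [-0.8 -1.1 -0.6]
[[-2.1, -17.3, 65.4], [-2.1, 12.7, 65.3], [-52.1, -17.4, 65.5], [-52.1, 12.6, 65.4], [-73.6, -2.5, 64.5], [-48.1, -2.5, 51.4]]
```

Emit:
drive_tool(
  motion=[
    {"dp":[-2.2,0.4,-3],"delta_rot":[0,0,0],"fingers":0.2},
    {"dp":[1.2,6.9,0],"delta_rot":[0,0,0],"fingers":0.2},
    {"dp":[1.2,6.9,0],"delta_rot":[0,0,0],"fingers":0.2},
    {"dp":[1.2,6.9,0],"delta_rot":[0,0,0],"fingers":0.2},
    {"dp":[0,0,0],"delta_rot":[0,0,0],"fingers":0.2},
    {"dp":[0,0,0],"delta_rot":[0,0,0],"fingers":0.2},
  ],
)

```text
t: 6.63
tcp_pos: [0.5191, -0.1385, 0.0619]
tcp_rot: [[-0.153, -0.986, 0.062], [-0.887, 0.165, 0.43], [-0.435, 0.011, -0.901]]
wrist_force: [0.2, -0.7, -0.7]
gripper_width: 0.332
grip_force: 39.9
```

```bash
python3 - <<'E'
from h import *
s=observe();print(s['t'],s['tcp_pos'].round(4),s['tcp_rot'].round(3).tolist(),s['wrist_force'].round(1));print(loupe(s).round(1).tolist())
E
```

```text
6.6333 [ 0.5191 -0.1385  0.0619] [[-0.153, -0.986, 0.062], [-0.887, 0.165, 0.43], [-0.435, 0.011, -0.901]] [ 0.2 -0.7 -0.7]
[[18.7, -13.7, 59.7], [18.6, 16.3, 59.8], [-31.3, -13.7, 59.8], [-31.4, 16.3, 59.8], [-52.9, 1.2, 58.8], [-27.4, 1.3, 45.8]]
```

Emit:
drive_tool(
  motion=[
    {"dp":[1,0,-1],"delta_rot":[0,0,0],"fingers":0.2},
    {"dp":[0,0,0],"delta_rot":[0,0,0],"fingers":0.2},
    {"dp":[0,0,0],"delta_rot":[0,0,0],"fingers":0.2},
  ],
)

```text
t: 6.88
tcp_pos: [0.5199, -0.1389, 0.0612]
tcp_rot: [[-0.153, -0.986, 0.062], [-0.887, 0.165, 0.431], [-0.435, 0.011, -0.9]]
wrist_force: [-2.7, 0.7, 5.4]
gripper_width: 0.329
grip_force: 40.3
```

```bash
python3 - <<'E'
from h import *
s=observe();print(s['t'],s['tcp_pos'].round(4),s['wrist_force'].round(1));print(loupe(s).round(1).tolist()[-1])
im=snapshot('wrist')[:,:,::-1];cv2.imwrite('pics/w4.png',im)
E
```

```text
6.8833 [ 0.5199 -0.1389  0.0612] [-2.7  0.7  5.4]
[-27.7, 0.4, 45.1]
```

Emit:
drive_tool(
  motion=[
    {"dp":[0,0,0],"delta_rot":[0,0,0],"fingers":0.5},
    {"dp":[0,0,0],"delta_rot":[0,0,0],"fingers":0.5},
    {"dp":[0,0,0],"delta_rot":[0,0,0],"fingers":0.5},
    {"dp":[0,0,0],"delta_rot":[0,0,0],"fingers":0.5},
    {"dp":[-0.3,-2.1,4.5],"delta_rot":[0,0,0],"fingers":0.5},
    {"dp":[-0.6,-4.3,9],"delta_rot":[0,0,0],"fingers":0.5},
    {"dp":[-1.2,-8.6,18],"delta_rot":[0,0,0],"fingers":0.5},
    {"dp":[-1.8,-13,27],"delta_rot":[0,0,0],"fingers":0.5},
    {"dp":[-1.8,-13,27],"delta_rot":[0,0,0],"fingers":0.5},
    {"dp":[-1.8,-13,27],"delta_rot":[0,0,0],"fingers":0.5},
    {"dp":[0,0,0],"delta_rot":[0,0,0],"fingers":0.5},
    {"dp":[0,0,0],"delta_rot":[0,0,0],"fingers":0.5},
  ],
)

```text
t: 7.93
tcp_pos: [0.5134, -0.1944, 0.1759]
tcp_rot: [[-0.153, -0.986, 0.067], [-0.888, 0.167, 0.428], [-0.433, 0.006, -0.901]]
wrist_force: [0.3, 0.4, -1.2]
gripper_width: 0.502
grip_force: 0.0
```

```bash
python3 - <<'E'
from h import *
s=observe();im=snapshot('wrist')[:,:,::-1];cv2.imwrite('pics/w5.png',im);C=cam('wrist',s)
np.savez('w5.npz',pos=s['tcp_pos'],rot=s['tcp_rot'])
R,t=stand()
S=np.array([[-75,-35,8],[-75,100,8],[-52,0,58],[-72.5,0,58],[-52,20.5,58],[-52,-20.5,58],[-29,70,74],[-29-.435*6+.9*15,70,68+.9*6+.435*15]])/1e3
print(s['tcp_pos'].round(4));q=proj(C,S@R.T+t);print('crop',((q-[200,90])*4).round(0).tolist())
cv2.imwrite('pics/w5c.png',cv2.resize(im[90:235,200:400],None,fx=4,fy=4,interpolation=cv2.INTER_CUBIC))
E
```

```text
[ 0.5134 -0.1944  0.1759]
crop [[337.0, 72.0], [958.0, 74.0], [501.0, 299.0], [502.0, 212.0], [604.0, 299.0], [398.0, 299.0], [844.0, 436.0], [839.0, 494.0]]
```

View pics/w5c.png

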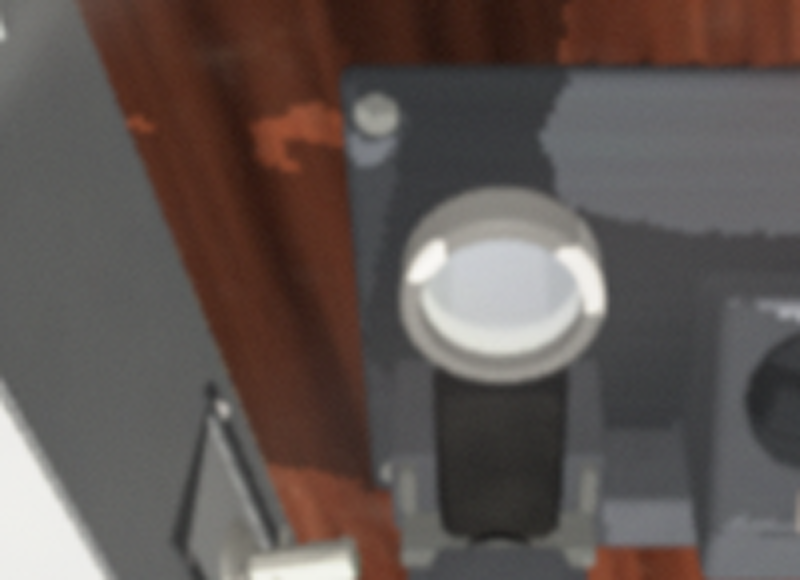

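The loupe sits on the bed between the ribs, its case end by the stop at (500,535) and the ring centred at (503,288). That puts it at about S x -27, y 0. The tool is already tilted along the nut's axis, so I'll turn it back 1.3 rad and hover over the nut.

Emit:
drive_tool(
  motion=[
    {"dp":[-6.1,3.4,-5.2],"delta_rot":[-0.0087,-0.0506,0.106],"fingers":0.5},
    {"dp":[-6.1,3.4,-5.2],"delta_rot":[-0.0087,-0.0506,0.106],"fingers":0.5},
    {"dp":[-6.1,3.4,-5.2],"delta_rot":[-0.0087,-0.0506,0.106],"fingers":0.5},
    {"dp":[-6.1,3.4,-5.2],"delta_rot":[-0.0087,-0.0506,0.106],"fingers":0.5},
    {"dp":[-6.1,3.4,-5.2],"delta_rot":[-0.0087,-0.0506,0.106],"fingers":0.5},
    {"dp":[-6.1,3.4,-5.2],"delta_rot":[-0.0087,-0.0506,0.106],"fingers":0.5},
    {"dp":[-6.1,3.4,-5.2],"delta_rot":[-0.0087,-0.0506,0.106],"fingers":0.5},
    {"dp":[-6.1,3.4,-5.2],"delta_rot":[-0.0087,-0.0506,0.106],"fingers":0.5},
    {"dp":[-6.1,3.4,-5.2],"delta_rot":[-0.0087,-0.0506,0.106],"fingers":0.5},
    {"dp":[-6.1,3.4,-5.2],"delta_rot":[-0.0087,-0.0506,0.106],"fingers":0.5},
    {"dp":[-5.7,3.4,-5],"delta_rot":[-0.0087,-0.0506,0.106],"fingers":0.5},
    {"dp":[0,0,0],"delta_rot":[0,0,0],"fingers":0.5},
    {"dp":[0,0,0],"delta_rot":[0,0,0],"fingers":0.5},
    {"dp":[0,0,0],"delta_rot":[0,0,0],"fingers":0.5},
  ],
)

```text
t: 9.15
tcp_pos: [0.446, -0.1556, 0.1163]
tcp_rot: [[0.905, -0.419, 0.07], [-0.408, -0.811, 0.42], [-0.119, -0.408, -0.905]]
wrist_force: [-0.1, 0.8, -0.2]
gripper_width: 0.495
grip_force: 0.0
```

```bash
python3 - <<'E'
from h import *
s=observe();im=snapshot('wrist')[:,:,::-1];cv2.imwrite('pics/w6.png',im);C=cam('wrist',s)
R,t=stand();RS=R.T@s['tcp_rot']
print(s['joints'].round(2),'tcp S',((s['tcp_pos']-t)@R*1e3).round(1),'axes S\n',RS.round(3))
A=np.array([-.435,0,.9]);U=np.array([.9,0,.435]);L=np.array([0,1,0])
print('tool z . -A',RS[:,2]@-A,'x in (U,L)',RS[:,0]@U,RS[:,0]@L)
c=np.array([-29,70,68])/1e3
P=[c+.006*A]
for a in(0.,.2,.4,.6):
    d=np.cos(1.5-a)*U+np.sin(1.5-a)*L;P+=[c+.006*A+.015*d,c+.006*A-.015*d]
print('px800',(proj(C,np.array(P)@R.T+t)*1.25).round(0).tolist(),(proj(C,[s['tcp_pos']+np.array(s['tcp_rot'])[:,2]*k for k in(.03,.05,.054)])*1.25).round(0).tolist())
cv2.imwrite('pics/w6b.png',cv2.resize(im,(800,500),interpolation=cv2.INTER_CUBIC))
E
```

```text
[-0.35  0.3  -0.08 -0.45 -1.31  1.62] tcp S [-52.8  70.8 116.3] axes S
 [[-0.248 -0.87   0.425]
 [-0.961  0.275  0.003]
 [-0.119 -0.408 -0.905]]
tool z . -A 0.999548836653424 x in (U,L) -0.2750557681544395 -0.9613976580698197
px800 [[404.0, 290.0], [410.0, 317.0], [397.0, 262.0], [404.0, 317.0], [403.0, 262.0], [398.0, 317.0], [410.0, 262.0], [392.0, 315.0], [415.0, 264.0]] [[406.0, 308.0], [406.0, 290.0], [406.0, 286.0]]
```

View pics/w6b.png

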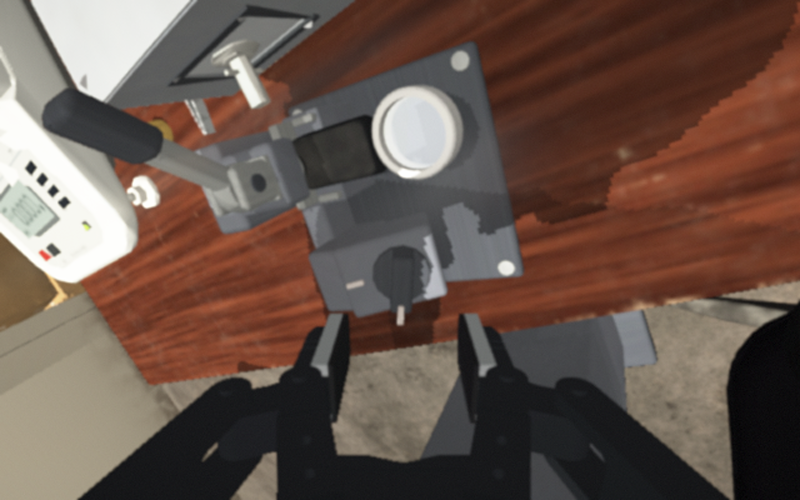

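The pointer's white tip is at (401,316), directly below the nut centre at (402,275), so the wing lines up with the pads and the nut is at about 0.25. I'll go in along the axis and grip.

Emit:
drive_tool(
  motion=[
    {"dp":[1,5.1,-10.1],"delta_rot":[0,0,0],"fingers":0.5},
    {"dp":[1,5.1,-10.1],"delta_rot":[0,0,0],"fingers":0.5},
    {"dp":[1,5.1,-10.1],"delta_rot":[0,0,0],"fingers":0.5},
    {"dp":[1,5.1,-10.1],"delta_rot":[0,0,0],"fingers":0.5},
    {"dp":[1,5.1,-10.1],"delta_rot":[0,0,0],"fingers":0.5},
    {"dp":[0,0,0],"delta_rot":[0,0,0],"fingers":0.5},
    {"dp":[0,0,0],"delta_rot":[0,0,0],"fingers":0.5},
  ],
)

```text
t: 9.78
tcp_pos: [0.4509, -0.13, 0.0657]
tcp_rot: [[0.906, -0.417, 0.069], [-0.406, -0.812, 0.42], [-0.119, -0.408, -0.905]]
wrist_force: [0.2, -0.2, 0.2]
gripper_width: 0.497
grip_force: 0.0
```

```bash
cat >> h.py <<'E'
def rep():
    s=observe();R,t=stand();RS=R.T@s['tcp_rot'];U=np.array([.9,0,.435])
    print(round(s['t'],2),'S',((s['tcp_pos']-t)@R*1e3).round(1),'z',RS[:,2].round(3),'ang',np.arctan2(-RS[1,0],-RS[:,0]@U).round(3),'F',s['wrist_force'].round(1),'T',s['torque'].round(2),s['gripper_width'],s['grip_force'],s['joints'].round(2))
    return s
E
python3 -c "from h import *;rep()"
```

```text
9.78 S [-26.8  70.4  65.7] z [ 0.425  0.003 -0.905] ang 1.294 F [ 0.2 -0.2  0.2] T [-1.25  0.18 -0.05] 0.4972184079980392 0.0 [-0.31  0.34 -0.16 -0.47 -1.18  1.64]
```

Emit:
drive_tool(
  motion=[
    {"dp":[0,0,0],"delta_rot":[0,0,0],"fingers":0.05},
    {"dp":[0,0,0],"delta_rot":[0,0,0],"fingers":0.05},
    {"dp":[0,0,0],"delta_rot":[0,0,0],"fingers":0.05},
    {"dp":[0,0,0],"delta_rot":[0,0,0],"fingers":0.05},
    {"dp":[0,0,0],"delta_rot":[0,0,0],"fingers":0.05},
    {"dp":[0,0,0],"delta_rot":[0,0,0],"fingers":0.05},
    {"dp":[0,0,0],"delta_rot":[0,0,0],"fingers":0.05},
    {"dp":[0,0,0],"delta_rot":[0,0,0],"fingers":0.05},
  ],
  newtons=40,
)

```text
t: 10.45
tcp_pos: [0.4509, -0.1315, 0.0663]
tcp_rot: [[0.906, -0.416, 0.071], [-0.406, -0.813, 0.417], [-0.116, -0.407, -0.906]]
wrist_force: [-1.0, -5.1, 0.6]
gripper_width: 0.114
grip_force: 42.3
```

```bash
python3 -c "from h import *;rep()"
```

```text
10.45 S [-28.2  70.1  66.3] z [ 0.423  0.001 -0.906] ang 1.296 F [-1.  -5.1  0.6] T [-2.65  0.67 -0.03] 0.1138946479045756 42.25215196609497 [-0.31  0.34 -0.16 -0.47 -1.18  1.64]
```

Emit:
drive_tool(
  motion=[
    {"dp":[0,-1.3,0.5],"delta_rot":[0.0083,0.0489,-0.106],"fingers":0.05},
    {"dp":[0,0,0],"delta_rot":[0.0083,0.0489,-0.106],"fingers":0.05},
    {"dp":[0,0,0],"delta_rot":[0.0083,0.0489,-0.106],"fingers":0.05},
    {"dp":[0,0,0],"delta_rot":[0.0083,0.0489,-0.106],"fingers":0.05},
    {"dp":[0,0,0],"delta_rot":[0.0083,0.0489,-0.106],"fingers":0.05},
    {"dp":[0,0,0],"delta_rot":[0.0083,0.0489,-0.106],"fingers":0.05},
    {"dp":[0,0,0],"delta_rot":[0.0083,0.0489,-0.106],"fingers":0.05},
    {"dp":[0,0,0],"delta_rot":[0.0083,0.0489,-0.106],"fingers":0.05},
    {"dp":[0,0,0],"delta_rot":[0.0083,0.0489,-0.106],"fingers":0.05},
    {"dp":[0,0,0],"delta_rot":[0.0083,0.0489,-0.106],"fingers":0.05},
    {"dp":[0,0,0],"delta_rot":[0.0083,0.0489,-0.106],"fingers":0.05},
    {"dp":[0,0,0],"delta_rot":[0,0,0],"fingers":0.05},
    {"dp":[0,0,0],"delta_rot":[0,0,0],"fingers":0.05},
    {"dp":[0,0,0],"delta_rot":[0,0,0],"fingers":0.05},
  ],
)

```text
t: 11.62
tcp_pos: [0.4506, -0.1316, 0.0662]
tcp_rot: [[-0.143, -0.987, 0.072], [-0.894, 0.16, 0.419], [-0.425, -0.005, -0.905]]
wrist_force: [-1.3, -3.1, -1.9]
gripper_width: 0.122
grip_force: 41.6
```

```bash
python3 -c "from h import *;rep()"
```

```text
11.62 S [-28.4  70.4  66.2] z [ 0.425  0.    -0.905] ang 0.011 F [-1.3 -3.1 -1.9] T [-2.19  0.68  0.03] 0.1223314023669928 41.57046318054199 [-0.31  0.34 -0.16 -0.47 -1.18  0.36]
```

Ten pictures have now been viewed, so from here I'll check numerically. I'll release the nut and back out along its axis.

Emit:
drive_tool(
  motion=[
    {"dp":[0,0,0],"delta_rot":[0,0,0],"fingers":0.5},
    {"dp":[0,0,0],"delta_rot":[0,0,0],"fingers":0.5},
    {"dp":[0,0,0],"delta_rot":[0,0,0],"fingers":0.5},
    {"dp":[0,0,0],"delta_rot":[0,0,0],"fingers":0.5},
    {"dp":[0,0,0],"delta_rot":[0,0,0],"fingers":0.5},
    {"dp":[-1.1,-6.3,13.6],"delta_rot":[0,0,0],"fingers":0.5},
    {"dp":[-1.4,-8.4,18],"delta_rot":[0,0,0],"fingers":0.5},
    {"dp":[-2.2,-12.6,27],"delta_rot":[0,0,0],"fingers":0.5},
    {"dp":[-2.2,-12.6,27],"delta_rot":[0,0,0],"fingers":0.5},
    {"dp":[-2.2,-12.6,27],"delta_rot":[0,0,0],"fingers":0.5},
    {"dp":[0,0,0],"delta_rot":[0,0,0],"fingers":0.5},
    {"dp":[0,0,0],"delta_rot":[0,0,0],"fingers":0.5},
  ],
)

```text
t: 12.62
tcp_pos: [0.4426, -0.1845, 0.1804]
tcp_rot: [[-0.145, -0.986, 0.076], [-0.894, 0.164, 0.418], [-0.424, -0.007, -0.905]]
wrist_force: [-0.5, -0.7, 0.1]
gripper_width: 0.502
grip_force: 0.0
```

```bash
cat > nut.py <<'E'
from h import *
s=rep();im=snapshot('wrist');cv2.imwrite('pics/w7.png',im[:,:,::-1]);C=cam('wrist',s);R,t=stand()
A=np.array([-.435,0,.9]);U=np.array([.9,0,.435]);L=np.array([0,1,0]);c=np.array([-29,70,68])/1e3
# rectify plane of wing top (6 mm beyond grip) : axes u (L), v (U), 8 px/mm
n=np.arange(-40,41,.25);X,Y=np.meshgrid(n,n)
P=(c+.006*A+X[...,None]*1e-3*L+Y[...,None]*1e-3*U)@R.T+t
m=proj(C,P.reshape(-1,3)).reshape(*X.shape,2).astype(np.float32)
g=cv2.remap(im,m[...,0],m[...,1],cv2.INTER_LINEAR);cv2.imwrite('pics/rect.png',g[:,:,::-1])
w=(g.min(2)>150).astype(np.uint8)
k,lab,st,ce=cv2.connectedComponentsWithStats(w)
for i in range(1,k):
    if st[i,4]>10:
        yx=np.argwhere(lab==i)[:,::-1]*.25-40;print('white blob L,U mm',yx.mean(0).round(1),'mm2',st[i,4]/16,'bbox',(st[i,:4]*.25).round(1)-[40,40,0,0])
E
python3 nut.py
```

```text
12.62 S [-81.9  69.3 180.4] z [ 0.424 -0.004 -0.905] ang 0.009 F [-0.5 -0.7  0.1] T [-1.24  0.23  0.02] 0.5020451512050483 0.0 [-0.41  0.26  0.05 -0.43 -1.47  0.31]
white blob L,U mm [-0.5 16.8] mm2 26.25 bbox [-1.8 10.8  3.  11.8]
```

The pointer and the mark merge into one straight white line along the uphill direction (L about -0.5 mm, U 10.8 to 22.6 mm), so the nut is at about 1.5. Next I'll shut the fingers, bring the tool upright and move to the right of the lever.

Emit:
drive_tool(
  motion=[
    {"dp":[0,0,20],"delta_rot":[-0.108,0.0186,0],"fingers":0},
    {"dp":[25.5,11.3,10],"delta_rot":[-0.108,0.0186,0],"fingers":0},
    {"dp":[25.5,11.3,0],"delta_rot":[-0.108,0.0186,0],"fingers":0},
    {"dp":[25.5,11.3,0],"delta_rot":[-0.108,0.0186,0],"fingers":0},
    {"dp":[25.5,11.3,0],"delta_rot":[0,0,0],"fingers":0},
    {"dp":[25.5,11.3,0],"delta_rot":[0,0,0],"fingers":0},
    {"dp":[25.5,11.3,0],"delta_rot":[0,0,0],"fingers":0},
    {"dp":[0,0,0],"delta_rot":[0,0,0],"fingers":0},
    {"dp":[0,0,0],"delta_rot":[0,0,0],"fingers":0},
  ],
)

```text
t: 13.42
tcp_pos: [0.5948, -0.1144, 0.2062]
tcp_rot: [[-0.16, -0.987, -0.004], [-0.987, 0.16, 0.001], [-0.001, 0.004, -1.0]]
wrist_force: [0.2, -0.7, -0.2]
gripper_width: -0.005
grip_force: 0.0
```

```bash
python3 -c "
from h import *
s=rep();im=snapshot('wrist');cv2.imwrite('pics/w8.png',im[:,:,::-1])
c=cam('side');R,t=stand()"
```

```text
13.42 S [ 13.1 -68.8 206.2] z [ 0.001  0.004 -1.   ] ang 0.011 F [ 0.2 -0.7 -0.2] T [-0.05  0.04 -0.03] -0.0049990595664182345 0.0 [ 0.07  0.38  0.2  -0.   -1.4  -0.23]
```

Emit:
drive_tool(
  motion=[
    {"dp":[2.7,-2.5,-14],"delta_rot":[0,0,0],"fingers":0},
    {"dp":[0,0,-14],"delta_rot":[0,0,0],"fingers":0},
    {"dp":[0,0,-14],"delta_rot":[0,0,0],"fingers":0},
    {"dp":[0,0,-14],"delta_rot":[0,0,0],"fingers":0},
    {"dp":[0,0,0],"delta_rot":[0,0,0],"fingers":0},
    {"dp":[-5,0.9,0],"delta_rot":[0,0,0],"fingers":0},
    {"dp":[-5,0.9,0],"delta_rot":[0,0,0],"fingers":0},
    {"dp":[-5,0.9,0],"delta_rot":[0,0,0],"fingers":0},
    {"dp":[-5,0.9,0],"delta_rot":[0,0,0],"fingers":0},
    {"dp":[-5,0.9,0],"delta_rot":[0,0,0],"fingers":0},
    {"dp":[0,0,0],"delta_rot":[0,0,0],"fingers":0},
  ],
)

```text
t: 14.38
tcp_pos: [0.5775, -0.1151, 0.159]
tcp_rot: [[-0.161, -0.987, 0.017], [-0.987, 0.161, -0.002], [-0.0, -0.018, -1.0]]
wrist_force: [9.1, -2.0, 9.0]
gripper_width: 0.005
grip_force: 5.9
```

```bash
python3 -c "
from h import *
s=rep()"
```

```text
14.38 S [  9.5 -51.9 159. ] z [ 0.001 -0.018 -1.   ] ang 0.011 F [ 9.1 -2.   9. ] T [-0.98 -3.04  0.04] 0.004995315586643981 5.93903660774231 [ 0.07  0.35  0.04  0.   -1.24 -0.23]
```

Emit:
drive_tool(
  motion=[
    {"dp":[5,-0.9,5],"delta_rot":[0,0,0],"fingers":0},
    {"dp":[10,-1.7,0],"delta_rot":[0,0,0],"fingers":0},
    {"dp":[10,-1.7,0],"delta_rot":[0,0,0],"fingers":0},
    {"dp":[0,0,-10],"delta_rot":[0,0,0],"fingers":0},
    {"dp":[0,0,-5],"delta_rot":[0,0,0],"fingers":0},
    {"dp":[0,0,0],"delta_rot":[0,0,0],"fingers":0},
    {"dp":[0,0,0],"delta_rot":[0,0,0],"fingers":0},
  ],
)

```text
t: 14.97
tcp_pos: [0.5964, -0.1182, 0.1422]
tcp_rot: [[-0.162, -0.987, -0.001], [-0.987, 0.162, 0.001], [-0.001, 0.002, -1.0]]
wrist_force: [-0.3, 0.2, 0.1]
gripper_width: 0.002
grip_force: 0.0
```

```bash
python3 -c "
from h import *
s=rep();cv2.imwrite('pics/w9.png',snapshot('wrist')[:,:,::-1]);cv2.imwrite('pics/t9.png',snapshot('side')[:,:,::-1])"
```

```text
14.97 S [  9.6 -70.9 142.2] z [ 0.001  0.002 -1.   ] ang 0.009 F [-0.3  0.2  0.1] T [ 0.02 -0.03 -0.02] 0.0016773674764474983 0.0 [ 0.06  0.41  0.09 -0.   -1.25 -0.22]
```

Emit:
drive_tool(
  motion=[
    {"dp":[0,0,-5],"delta_rot":[0,0,0],"fingers":0},
    {"dp":[0,0,-5],"delta_rot":[0,0,0],"fingers":0},
    {"dp":[0,0,0],"delta_rot":[0,0,0],"fingers":0},
    {"dp":[-5,0.9,0],"delta_rot":[0,0,0],"fingers":0},
    {"dp":[-5,0.9,0],"delta_rot":[0,0,0],"fingers":0},
    {"dp":[-5,0.9,0],"delta_rot":[0,0,0],"fingers":0},
    {"dp":[0,0,0],"delta_rot":[0,0,0],"fingers":0},
    {"dp":[0,0,0],"delta_rot":[0,0,0],"fingers":0},
  ],
)

```text
t: 15.73
tcp_pos: [0.5822, -0.1155, 0.1334]
tcp_rot: [[-0.162, -0.987, 0.001], [-0.987, 0.162, 0.001], [-0.001, -0.001, -1.0]]
wrist_force: [0.5, 0.6, 0.2]
gripper_width: 0.0
grip_force: 0.0
```

```bash
python3 -c "
from h import *
s=rep()"
```

```text
15.73 S [  9.9 -56.6 133.4] z [ 0.001 -0.001 -1.   ] ang 0.009 F [0.5 0.6 0.2] T [-0.03 -0.02 -0.02] 0.0004352459344226431 0.0 [ 0.07  0.39  0.03 -0.   -1.21 -0.23]
```

Emit:
drive_tool(
  motion=[
    {"dp":[-5,0.9,0],"delta_rot":[0,0,0],"fingers":0},
    {"dp":[-5,0.9,0],"delta_rot":[0,0,0],"fingers":0},
    {"dp":[-5,0.9,0],"delta_rot":[0,0,0],"fingers":0},
    {"dp":[0,0,0],"delta_rot":[0,0,0],"fingers":0},
  ],
)

```text
t: 16.07
tcp_pos: [0.5714, -0.1136, 0.1369]
tcp_rot: [[-0.161, -0.987, 0.012], [-0.987, 0.161, -0.002], [-0.0, -0.012, -1.0]]
wrist_force: [6.2, -1.2, 7.9]
gripper_width: -0.001
grip_force: 7.3
```

```bash
python3 -c "
from h import *
s=rep()"
```

```text
16.07 S [ 10.  -45.5 136.9] z [ 0.001 -0.012 -1.   ] ang 0.01 F [ 6.2 -1.2  7.9] T [-0.5  -2.06 -0.  ] -0.0005143552605431532 7.3279771559589335 [ 0.07  0.36 -0.01  0.   -1.19 -0.24]
```

```bash
cat > lev.py <<'E'
from h import *
def prof(im,C):
    g=im.astype(float).mean(2);R,t=stand();out=[]
    for l in np.arange(-.1,2.25,.05):
        f=l-.7;d=np.array([0,np.sin(f),np.cos(f)]);n=np.array([0,np.cos(f),-np.sin(f)]);c=np.array([.011,0,.104])
        def m(r0,r1,o): 
            P=np.array([c+r*d+n*o+np.array([x,0,0]) for r in np.linspace(r0,r1,12) for x in(-.005,-.003)])
            q=proj(C,P@R.T+t).astype(np.float32)[None];return cv2.remap(g.astype(np.float32),q[...,0],q[...,1],1).ravel().mean()
        out.append((l,m(.018,.036,0),m(.042,.068,0),proj(C,(c+.07*d)@R.T+t)[0].round(0)))
    return out
E
python3 - <<'E'
from lev import *
s=rep();im=snapshot('wrist');cv2.imwrite('pics/w10.png',im[:,:,::-1])
for o in prof(im,cam('wrist',s)):
    if o[0]<1.05: print('%.2f arm %.0f grip %.0f'%o[:3],o[3])
E
```

```text
16.07 S [ 10.  -45.5 136.9] z [ 0.001 -0.012 -1.   ] ang 0.01 F [ 6.2 -1.2  7.9] T [-0.5  -2.06 -0.  ] -0.0005143552605431532 7.3279771559589335 [ 0.07  0.36 -0.01  0.   -1.19 -0.24]
-0.10 arm 83 grip 59 [313. 292.]
-0.05 arm 86 grip 59 [319. 295.]
0.00 arm 91 grip 67 [325. 299.]
0.05 arm 95 grip 56 [332. 302.]
0.10 arm 96 grip 62 [339. 305.]
0.15 arm 91 grip 85 [346. 308.]
0.20 arm 90 grip 56 [354. 311.]
0.25 arm 93 grip 44 [363. 314.]
0.30 arm 95 grip 46 [371. 316.]
0.35 arm 98 grip 45 [380. 318.]
0.40 arm 115 grip 41 [389. 320.]
0.45 arm 125 grip 111 [398. 322.]
0.50 arm 167 grip 129 [408. 323.]
0.55 arm 195 grip 128 [417. 325.]
0.60 arm 205 grip 110 [427. 325.]
0.65 arm 200 grip 104 [436. 326.]
0.70 arm 187 grip 79 [446. 326.]
0.75 arm 165 grip 58 [455. 326.]
0.80 arm 142 grip 58 [464. 325.]
0.85 arm 110 grip 64 [472. 324.]
0.90 arm 89 grip 66 [480. 323.]
0.95 arm 76 grip 68 [488. 322.]
1.00 arm 70 grip 71 [495. 320.]
```

```bash
python3 - <<'E'
from lev import *
def P(x,r): return {'tcp_pos':np.array(x),'tcp_rot':np.array(r)}
V=[[-.161,-.987,.0],[-.987,.161,0],[0,0,-1]]
data={'w6':P([.446,-.1556,.1163],[[.905,-.419,.07],[-.408,-.811,.42],[-.119,-.408,-.905]]),'w7':P([.4426,-.1845,.1804],[[-.145,-.986,.076],[-.894,.164,.418],[-.424,-.007,-.905]]),'w8':P([.5948,-.1144,.2062],V),'w9':P([.5964,-.1182,.1422],V),'w10':P([.5714,-.1136,.1369],[[-.161,-.987,.012],[-.987,.161,-.002],[0,-.012,-1]])}
res={k:prof(cv2.imread(f'pics/{k}.png'),cam('wrist',v)) for k,v in data.items()}
for i in range(0,22): print('%.2f'%res['w6'][i][0],*['%s %3.0f/%3.0f'%(k,r[i][1],r[i][2]) for k,r in res.items()])
print([ (k,r[4][3],r[14][3]) for k,r in res.items()])
# grip-coloured neutral dark pixels in w10 vs w8
E
```

```text
-0.10 w6  99/145 w7 100/186 w8  87/ 58 w9 111/ 75 w10  83/ 59
-0.05 w6 102/138 w7 107/101 w8  92/ 63 w9 113/ 93 w10  86/ 59
0.00 w6 104/ 67 w7 112/ 46 w8  99/ 72 w9 102/118 w10  91/ 67
0.05 w6 106/ 48 w7 114/ 44 w8 108/ 84 w9  91/109 w10  95/ 56
0.10 w6 109/ 52 w7 116/ 44 w8 125/ 91 w9  89/ 44 w10  96/ 61
0.15 w6 111/ 58 w7 123/ 42 w8 153/ 91 w9  94/ 51 w10  91/ 84
0.20 w6 113/ 59 w7 131/ 41 w8 175/107 w9  97/ 57 w10  89/ 57
0.25 w6 120/ 81 w7 135/ 44 w8 187/144 w9 106/ 66 w10  93/ 43
0.30 w6 125/117 w7 134/ 48 w8 191/187 w9 145/ 86 w10  95/ 46
0.35 w6 126/134 w7 126/ 54 w8 193/194 w9 172/149 w10  98/ 45
0.40 w6 119/167 w7 114/ 50 w8 199/197 w9 191/148 w10 114/ 41
0.45 w6 110/199 w7 105/ 48 w8 220/196 w9 204/129 w10 125/109
0.50 w6 103/214 w7 100/ 46 w8 222/192 w9 202/105 w10 165/129
0.55 w6 105/219 w7 103/ 43 w8 217/187 w9 197/ 75 w10 194/129
0.60 w6 111/209 w7 124/ 31 w8 211/147 w9 174/ 66 w10 205/111
0.65 w6 115/176 w7 147/ 27 w8 200/ 97 w9 138/ 68 w10 200/104
0.70 w6 112/174 w7 154/ 25 w8 194/ 85 w9 113/ 69 w10 188/ 80
0.75 w6 107/170 w7 141/ 26 w8 190/ 82 w9  98/ 69 w10 166/ 58
0.80 w6 107/160 w7 109/ 26 w8 187/ 81 w9  87/ 69 w10 143/ 58
0.85 w6 101/ 73 w7  75/ 26 w8 188/ 81 w9  79/ 64 w10 112/ 64
0.90 w6 100/ 86 w7  58/ 26 w8 193/ 81 w9  75/ 61 w10  90/ 66
0.95 w6 102/ 84 w7  44/ 25 w8 198/ 80 w9  75/ 60 w10  77/ 68
[('w6', array([44., 87.]), array([ 52., 179.])), ('w7', array([175., 319.]), array([215., 336.])), ('w8', array([372., 230.]), array([431., 238.])), ('w9', array([399., 298.]), array([487., 315.])), ('w10', array([339., 305.]), array([427., 325.]))]
```

The images put the lever at about 0.1 before contact, 0.17 after the first push and 0.3 now, so it is moving with the finger. I'll keep pushing.

Emit:
drive_tool(
  motion=[
    {"dp":[-6,1,0],"delta_rot":[0,0,0],"fingers":0},
    {"dp":[-6,1,0],"delta_rot":[0,0,0],"fingers":0},
    {"dp":[-6,1,0],"delta_rot":[0,0,0],"fingers":0},
    {"dp":[-6,1,0],"delta_rot":[0,0,0],"fingers":0},
    {"dp":[-6,1,0],"delta_rot":[0,0,0],"fingers":0},
    {"dp":[0,0,0],"delta_rot":[0,0,0],"fingers":0},
  ],
)

```text
t: 16.62
tcp_pos: [0.5463, -0.1094, 0.1436]
tcp_rot: [[-0.159, -0.987, 0.026], [-0.987, 0.159, -0.004], [0.0, -0.027, -1.0]]
wrist_force: [5.7, -0.0, 31.7]
gripper_width: -0.002
grip_force: 18.3
```

```bash
python3 - <<'E'
from lev import *
s=rep();im=snapshot('wrist');cv2.imwrite('pics/w11.png',im[:,:,::-1])
print(['%.2f %.0f/%.0f'%o[:3] for o in prof(im,cam('wrist',s)) if .1<o[0]<1.5])
E
```

```text
16.62 S [  9.8 -20.1 143.6] z [ 0.    -0.027 -1.   ] ang 0.013 F [ 5.7 -0.  31.7] T [ 0.18 -1.6  -0.04] -0.0016349617820179546 18.34231257776537 [ 0.09  0.3  -0.08  0.01 -1.16 -0.25]
['0.15 105/57', '0.20 106/57', '0.25 107/70', '0.30 103/74', '0.35 99/79', '0.40 100/82', '0.45 102/48', '0.50 99/26', '0.55 92/33', '0.60 90/37', '0.65 89/45', '0.70 91/47', '0.75 91/47', '0.80 93/64', '0.85 100/92', '0.90 101/78', '0.95 97/67', '1.00 96/62', '1.05 90/62', '1.10 83/64', '1.15 79/66', '1.20 76/68', '1.25 74/68', '1.30 74/70', '1.35 78/70', '1.40 82/70', '1.45 87/70']
```

Emit:
drive_tool(
  motion=[
    {"dp":[0,0,10],"delta_rot":[0,0,0],"fingers":0},
    {"dp":[0,0,9],"delta_rot":[0,0,0],"fingers":0},
    {"dp":[0,0,9],"delta_rot":[0,0,0],"fingers":0},
    {"dp":[-4,0.7,0],"delta_rot":[0,0,0],"fingers":0},
    {"dp":[-5,0.9,0],"delta_rot":[0,0,0],"fingers":0},
    {"dp":[0,0,0],"delta_rot":[0,0,0],"fingers":0},
  ],
)

```text
t: 17.17
tcp_pos: [0.5278, -0.1063, 0.1611]
tcp_rot: [[-0.162, -0.987, 0.001], [-0.987, 0.162, 0.001], [-0.001, -0.001, -1.0]]
wrist_force: [1.8, -0.5, 5.2]
gripper_width: -0.003
grip_force: 1.9
```

```bash
python3 - <<'E'
from lev import *
s=rep();im=snapshot('wrist');cv2.imwrite('pics/w12.png',im[:,:,::-1])
print(['%.2f %.0f/%.0f'%o[:3] for o in prof(im,cam('wrist',s)) if .3<o[0]<1.7])
E
```

```text
17.17 S [  9.7  -1.3 161.1] z [ 0.001 -0.001 -1.   ] ang 0.009 F [ 1.8 -0.5  5.2] T [-0.01 -0.9  -0.06] -0.0026556557038487686 1.8676269985735416 [ 0.09  0.27 -0.07 -0.   -1.23 -0.25]
['0.30 98/62', '0.35 105/77', '0.40 110/84', '0.45 114/64', '0.50 123/57', '0.55 126/94', '0.60 122/102', '0.65 110/23', '0.70 106/100', '0.75 104/114', '0.80 104/62', '0.85 106/37', '0.90 97/44', '0.95 91/52', '1.00 88/52', '1.05 86/51', '1.10 82/55', '1.15 79/63', '1.20 77/66', '1.25 76/66', '1.30 77/66', '1.35 82/69', '1.40 89/71', '1.45 98/71', '1.50 111/71', '1.55 126/70', '1.60 140/70', '1.65 153/71']
```

Emit:
drive_tool(
  motion=[
    {"dp":[-6.4,1.1,-1],"delta_rot":[0,0,0],"fingers":0},
    {"dp":[-6.4,1.1,-1],"delta_rot":[0,0,0],"fingers":0},
    {"dp":[-5.4,0.9,-3],"delta_rot":[0,0,0],"fingers":0},
    {"dp":[-5.4,0.9,-3.5],"delta_rot":[0,0,0],"fingers":0},
    {"dp":[-4.4,0.8,-4],"delta_rot":[0,0,0],"fingers":0},
    {"dp":[-4.4,0.8,-4],"delta_rot":[0,0,0],"fingers":0},
    {"dp":[0,0,0],"delta_rot":[0,0,0],"fingers":0},
  ],
)

```text
t: 17.8
tcp_pos: [0.4949, -0.1005, 0.1437]
tcp_rot: [[-0.162, -0.987, -0.0], [-0.987, 0.162, 0.001], [-0.001, 0.001, -1.0]]
wrist_force: [2.4, -0.4, 1.1]
gripper_width: 0.001
grip_force: 1.1
```

```bash
python3 - <<'E'
from lev import *
s=rep();im=snapshot('wrist');cv2.imwrite('pics/w13.png',im[:,:,::-1])
print(['%.2f %.0f/%.0f'%o[:3] for o in prof(im,cam('wrist',s)) if .7<o[0]<2.2])
E
```

```text
17.8 S [  9.8  32.  143.7] z [ 0.001  0.001 -1.   ] ang 0.009 F [ 2.4 -0.4  1.1] T [-0.1  -0.93 -0.02] 0.0007690214574022807 1.1059331755677704 [ 0.11  0.22 -0.19 -0.   -1.16 -0.27]
['0.70 126/89', '0.75 127/87', '0.80 128/89', '0.85 128/96', '0.90 127/100', '0.95 126/97', '1.00 123/84', '1.05 118/56', '1.10 120/48', '1.15 123/68', '1.20 125/64', '1.25 126/78', '1.30 127/85', '1.35 127/73', '1.40 126/66', '1.45 122/63', '1.50 117/60', '1.55 111/64', '1.60 106/70', '1.65 101/74', '1.70 96/70', '1.75 93/67', '1.80 91/60', '1.85 90/60', '1.90 91/66', '1.95 93/77', '2.00 94/87', '2.05 97/107', '2.10 101/126', '2.15 105/139']
```

Emit:
drive_tool(
  motion=[
    {"dp":[-1.5,0.3,-5],"delta_rot":[0,0,0],"fingers":0},
    {"dp":[-1.5,0.3,-5],"delta_rot":[0,0,0],"fingers":0},
    {"dp":[-1.5,0.3,-5],"delta_rot":[0,0,0],"fingers":0},
    {"dp":[-1.5,0.3,-3],"delta_rot":[0,0,0],"fingers":0},
    {"dp":[0,0,0],"delta_rot":[0,0,0],"fingers":0},
    {"dp":[0,0,0],"delta_rot":[0,0,0],"fingers":0},
  ],
)

```text
t: 18.35
tcp_pos: [0.489, -0.0997, 0.1261]
tcp_rot: [[-0.162, -0.987, -0.002], [-0.987, 0.162, 0.0], [-0.0, 0.002, -1.0]]
wrist_force: [-0.4, -1.5, 4.0]
gripper_width: 0.0
grip_force: 2.3
```

```bash
python3 - <<'E'
from lev import *
s=rep()
E
```

```text
18.35 S [  9.5  38.  126.1] z [ 0.     0.002 -1.   ] ang 0.009 F [-0.4 -1.5  4. ] T [-0.16  0.11 -0.02] 0.0001089418120400114 2.2905368311330676 [ 0.11  0.22 -0.23 -0.   -1.12 -0.28]
```

Emit:
drive_tool(
  motion=[
    {"dp":[-2,0.3,-3],"delta_rot":[0,0,0],"fingers":0},
    {"dp":[-2,0.3,-3],"delta_rot":[0,0,0],"fingers":0},
    {"dp":[0,0,-3],"delta_rot":[0,0,0],"fingers":0},
    {"dp":[0,0,0],"delta_rot":[0,0,0],"fingers":0},
    {"dp":[0,0,0],"delta_rot":[0,0,0],"fingers":0},
  ],
)

```text
t: 18.77
tcp_pos: [0.4885, -0.0998, 0.1239]
tcp_rot: [[-0.16, -0.987, 0.009], [-0.987, 0.16, -0.002], [0.001, -0.009, -1.0]]
wrist_force: [-8.8, 4.8, 40.6]
gripper_width: -0.001
grip_force: 19.3
```

```bash
python3 - <<'E'
from lev import *
s=rep()
E
```

```text
18.77 S [  9.4  38.5 123.9] z [-0.001 -0.009 -1.   ] ang 0.012 F [-8.8  4.8 40.6] T [1.5  3.48 0.05] -0.0013384995081113912 19.31425742805004 [ 0.12  0.22 -0.25  0.   -1.1  -0.28]
```

The finger meets a hard stop: 40 N with the tip at the closed height. I'll retreat up and away, then check.

Emit:
drive_tool(
  motion=[
    {"dp":[0,0,9],"delta_rot":[0,0,0],"fingers":0},
    {"dp":[0,0,20],"delta_rot":[0,0,0],"fingers":0},
    {"dp":[0,0,35],"delta_rot":[0,0,0],"fingers":0},
    {"dp":[0,0,35],"delta_rot":[0,0,0],"fingers":0},
    {"dp":[0,20,10],"delta_rot":[0,0,0],"fingers":0},
    {"dp":[0,20,0],"delta_rot":[0,0,0],"fingers":0},
    {"dp":[0,0,0],"delta_rot":[0,0,0],"fingers":0},
    {"dp":[0,0,0],"delta_rot":[0,0,0],"fingers":0},
  ],
)

```text
t: 19.43
tcp_pos: [0.4848, -0.0582, 0.2253]
tcp_rot: [[-0.161, -0.987, -0.003], [-0.987, 0.161, 0.001], [-0.001, 0.003, -1.0]]
wrist_force: [0.1, -0.3, 0.3]
gripper_width: 0.0
grip_force: 0.0
```

```bash
python3 - <<'E'
from lev import *
s=rep();im=snapshot('wrist');cv2.imwrite('pics/w14.png',im[:,:,::-1]);C=cam('wrist',s);R,t=stand()
print([('%.2f %.0f/%.0f'%o[:3],o[3].tolist()) for o in prof(im,C) if 1.4<o[0]<2.3])
# rectified horizontal slices: lever plane (z along lever at closed) and ring top, nut
def rect(org,e1,e2,a,b,name):
    X,Y=np.meshgrid(np.arange(*a,.5),np.arange(*b,.5));P=(np.array(org)+X[...,None]*np.array(e1)+Y[...,None]*np.array(e2))/1e3
    m=proj(C,(P.reshape(-1,3))@R.T+t).reshape(*X.shape,2).astype(np.float32);return cv2.remap(im,m[...,0],m[...,1],1)
g=rect([0,0,114],[1,0,0],[0,1,0],(-20,45),(10,90),'')
d=g.astype(float).mean(2);print('lever plane rows y, dark extent at y=55:',[int(v) for v in d[90,::4]],'\n along y at x=11:',[int(v) for v in d[::6,62]])
q=rect([-29-2.6,70,73.4],[0,1,0],[.9,0,.435],(-40,40),(-40,40),'');w=(q.min(2)>150).astype(np.uint8)
k,lab,st,ce=cv2.connectedComponentsWithStats(w);print('nut white',[((c*.5-40).round(1).tolist(),(b*.5).tolist()) for c,b in zip(ce[1:],st[1:]) if b[4]>8])
q=rect([-52,0,58],[1,0,0],[0,1,0],(-45,45),(-45,45),'');cv2.imwrite('pics/ring.png',q)
gr=cv2.cvtColor(q,cv2.COLOR_RGB2GRAY);h=cv2.HoughCircles(cv2.GaussianBlur(gr,(5,5),0),cv2.HOUGH_GRADIENT,1,50,param1=80,param2=18,minRadius=36,maxRadius=46);print('ring S x,y,r',None if h is None else (h[0]*.5-[45+52,45,0]).round(1))
E
```

```text
19.43 S [ 49.8  49.2 225.3] z [ 0.001  0.003 -1.   ] ang 0.01 F [ 0.1 -0.3  0.3] T [-0.03  0.07 -0.01] 0.00030029556922474894 0.0 [ 0.2   0.14 -0.07 -0.   -1.36 -0.36]
[('1.45 229/179', [322.0, 161.0]), ('1.50 228/168', [326.0, 161.0]), ('1.55 227/159', [329.0, 160.0]), ('1.60 225/151', [332.0, 159.0]), ('1.65 222/144', [335.0, 158.0]), ('1.70 218/137', [338.0, 157.0]), ('1.75 213/132', [340.0, 157.0]), ('1.80 207/127', [343.0, 156.0]), ('1.85 200/123', [344.0, 155.0]), ('1.90 193/122', [346.0, 154.0]), ('1.95 185/122', [347.0, 153.0]), ('2.00 178/121', [348.0, 153.0]), ('2.05 170/119', [349.0, 152.0]), ('2.10 163/117', [350.0, 151.0]), ('2.15 156/115', [350.0, 150.0]), ('2.20 148/112', [350.0, 150.0])]
lever plane rows y, dark extent at y=55: [108, 96, 109, 161, 181, 180, 180, 181, 181, 181, 178, 128, 89, 114, 126, 126, 126, 121, 119, 111, 108, 154, 181, 179, 138, 87, 80, 76, 76, 76, 78, 74, 72] 
 along y at x=11: [230, 230, 231, 231, 232, 231, 232, 232, 232, 190, 116, 120, 124, 125, 126, 127, 128, 127, 127, 111, 161, 179, 180, 179, 119, 86, 77]
nut white [([15.2, -32.1], [50.5, 2.5, 10.0, 11.5, 188.0]), ([-2.3, 23.1], [19.5, 34.5, 37.0, 45.5, 1754.0]), ([-0.1, 13.3], [37.5, 47.5, 5.0, 12.0, 103.5])]
ring S x,y,r [[-50.8  -0.2  20.9]]
```

```bash
python3 -c "
from bench import *
print(sign_off())"
```

```text
the job is handed in; nothing more can be done
None
```

The job is handed in, verdict not shown: by my measurements the loupe is on the bed (lens centre about 51 mm in front of the stand's origin, centred), the nut pointer is on the mark (about 1.5 rad), the lever is hard against its closed stop and the arm is clear; foot force and lever angle could not be read directly, and I did not re-check the pen, weight and dish by camera.

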